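# Stand the square-footed spindle home in its holder

## Robot

A 6-joint arm with a two-finger parallel gripper is mounted at the origin on the work surface. World frame = base frame: x ahead of the robot, y to its left, z up, the work surface at z = 0. Lengths are in mm, angles in degrees, forces in N, time in s.
With the tool pointing down it reaches from about 300 to 850 mm from the base axis. Payload 4.2 kg.
Tool frame: the origin (TCP) lies at the very end of the fingers, on their centre line; the grasp point (between the pads) lies 19 mm behind it (env.grip_point_offset is the distance from the TCP to the grasp point, in mm); z points along the fingers, y is the line along which they close (so a half turn about z gives the same grasp; the last joint's range is limited). The gripper opens to 91 mm and grips with 3 to 60 N. Pads are 32 mm wide; open, the fingers measure 118 mm over their backs; the gripper's body (76 mm by 178 mm) begins 60 mm behind the grasp point.
Start: joints at [74.771, 18.312, 89.639, -0, 72.044, -1.146], TCP at [139.918, 557.737, 176.876] pointing down, gripper open.
Joint ranges: [-177.97, 177.97], [-48.28, 115.42], [12.27, 149.76], [-77.06, 257.06], [2.81, 150.46], [-146.56, 146.56]. Speed limits (degrees/s): [147.25, 147.25, 180, 180, 180, 180].

## Interface

Orientations are given as [roll, pitch, yaw] about the fixed x, y, z axes, in that order (R = Rz(yaw) Ry(pitch) Rx(roll)).
In Python, from workcell import env gives the robot as it stands. The module is installed in compiled form; this text tells all that it offers.
- The arm moves only by the tool arm_command, never from a script. Its argument "rows" is a list of rows, each an object with "delta_pos": the shift along the tool's x, y, z in mm, a list of three; "roll": the turn about the tool's z in units of 5 degrees (1.0 is 5 degrees); "jaw": the opening in per cent of the stroke, from 0 (shut) to 100 (fully open). A call has 1 to 20 rows; each row is the pose to reach, as a shift and turn from the pose commanded when the call began, along the tool's axes at that moment; what a row does not reach only later rows make up. A row lasts 1/12 s, in which the tool goes at most 41.7 mm and 7.16 degrees, less where a joint would pass 70% of its speed; a pose out of reach is approached as far as the arm can. A call with a gripper value outside its range is refused whole. The fingers move at their own pace and stop on an object; "squeeze" is the grip in N (left out, the last holds). Time passes only in rows, so rows that repeat a pose let the fingers close. It gives the time, the measured TCP pose, the force, the opening and the grip force at its end, in the units of the state.
- env.state(): the state, without advancing time (a new reading comes with each control period).
- env.grab_frame(name): name is "side" or "top" or "wrist"; returns a dict with "img" (400x640x3 uint8, blue, green, red), "z_map" (400x640 float32, mm along the optical axis (not along the pixel's ray), 0 where there is no reading), "fov_y" (degrees; the focal length in pixels is half the picture's height over the tangent of half this angle, whatever the lens; pixels are square), "cx", "cy" (the principal point, pixels), "R" (3x3) and "t" (3): a world point X has camera coordinates R X + t; the wrist camera has in their place "T_tool_cam" (4x4, takes a point from camera to tool coordinates, whose origin is the TCP and whose axes are the flange's). Camera axes: x right, y down, z forward; pixel columns grow to the right and rows downward; lengths in mm; the calibration is good to about 2 mm. A picture is of the moment at which its call begins: read the wrist's pose just before it.
- env.job_done(): hands the job in; it is judged then, once.
The state is a dict: "time_s": time; "qpos": joint angles; "qvel": joint speeds; "effort": joint torques, N m; "ee_pos": TCP position; "ee_rot": TCP orientation; "force": force on the tool from outside, world axes, zero at the start; "torque": the same for the moment, N m; "gripper_width": finger opening in mm; "gripper_force": force on a finger pad.
Only numpy, scipy, OpenCV 4.12 (cv2) and the standard library are available. Lean on these libraries where they do the work, as an engineer would, in place of code of your own. Each camera call takes 0.05 s, during which the arm holds its last target. There are 200 camera calls.

## Task

Take the longer spindle, the one with the square foot, from the sloping rack and stand it upright, foot down, in the steel holder tube. Its square foot must drop fully home into the square hole at the bottom of the tube: you have to feel for it by turning the spindle. Then let go, and leave the shorter spindle, the tin and the pulley where they are.

Things in the scene. Friction and masses are not known exactly. Their poses are not given: they have to be found in the camera images.
- shaft_mid (a point): Centre, half-way along, of the spindle to be moved: plain steel round bar, 24 mm diameter, 180 mm long overall, about 0.42 kg; its lowest 15 mm is a square foot, 14 x 14 mm, coaxial. z axis along the bar from foot to top. At the start it lies foot down in one of the rack's lanes, rising at 50 degrees to the table; its upper 75 mm stands free beyond the lane.
- shaft: The same spindle; this origin is the centre of the end face of its square foot, 90 mm below shaft_mid along the spindle's axis. z along the bar towards the top; the square's sides lie along x and y.
- stub_mid (a point): Centre of the shorter spindle in the other lane, to be left alone: round steel bar, diameter 24 mm, 130 mm long, no square foot. z axis along the bar, foot to top. Its top stands about 148 mm above the table.
- rack: Fixed plywood rack, two parallel sloping lanes 90 mm apart. Origin on the table, midway between the lanes, below the spindles' feet (which are 40 mm up); x points horizontally to where the lanes rise, z up. Base plate 150 x 170 x 12 mm. Lanes: floor 20 mm wide under the lower 105 mm of a spindle, side guides (42 mm over both) along the lower 70 mm; highest point 113 mm.
- holder: Fixed dark steel holder on the table: round flange, 100 mm diameter, 24 mm high, with an upright tube, outer diameter 38 to 42 mm, bore 26.4 mm, slightly flared at the mouth, 76 mm high overall. Origin at the centre of its underside, z up.
- holder_mouth (a point): Centre of the mouth of the holder's tube, 76 mm above the table.
- holder_seat (a point): Centre of the flat seat inside the tube, 20 mm above the table, 56 mm below the mouth. A 16 x 16 mm square hole, chamfered 2 mm, goes down from it, turned about the vertical by an unknown angle that the axes do not tell. Out of line by over 0.15 rad, the spindle stands with its foot on the seat; in line, it drops 15 mm until its round shoulder meets the seat.
- tin: Bystander: closed round can, 66 mm diameter, 110 mm high, standing; origin at the centre of its underside.
- pulley: Bystander: loose aluminium pulley lying flat, 72 mm diameter, 24 mm thick; origin at the centre of its underside.
- carton: Fixed open cardboard carton of small stock beside the work, 200 x 150 mm (x, y) and 70 mm high; origin at the centre of its underside. Not part of the job.
Mind the look-alikes: they are no part of the job. Of the things that look like the holder, the largest one is meant.

How it is judged:
By the outcome, as a careful person would: the job done as asked, in the order asked, and still so for the second after the job is handed in, with the robot touching nothing.
It also fails if it takes over 54 s, if anything falls off the work surface, if the arm or the gripper's body presses on something with over 40 N, if the wrist force passes 120 N, or if a joint passes its speed limit or range.

## Working session

There is one attempt and no reset: what is moved stays moved. The work goes in short steps, Python scripts to look and compute and a tool call to move; the robot and the scene stay as the last step left them, time stands still between calls to the robot, and variables do not carry over. Pictures are saved under pics/ and viewed, at most 10 in all, crops included, and the job is handed in when it is done.

Besides the shell and the picture viewer there is one more tool, called after "Emit:" by a JSON object that holds its "op" and its "data". arm_command: Moves the arm, as the interface text tells. Its arguments: {"type":"object","properties":{"rows":{"type":"array"},"squeeze":{"type":"number"}},"required":["rows"]}

```bash
mkdir -p pics
cat > h.py <<'E'
import numpy as np, cv2
from scipy.spatial.transform import Rotation as Ro
from workcell import env
def grab(n):
    s=env.state(); f=env.grab_frame(n)
    f['f']=200/np.tan(np.radians(f['fov_y'])/2)
    if 'R' in f: f['Rw']=np.array(f['R']).T; f['o']=-f['Rw']@np.array(f['t'])
    else:
        T=np.array(f['T_tool_cam']); R=Ro.from_euler('xyz',s['ee_rot'],degrees=True).as_matrix()
        f['Rw']=R@T[:3,:3]; f['o']=R@T[:3,3]+np.array(s['ee_pos'])
    return f
def ray(f,u,v):
    return f['Rw']@np.array([(u-f['cx'])/f['f'],(v-f['cy'])/f['f'],1.])
def onz(f,u,v,z):
    d=ray(f,u,v); return f['o']+d*(z-f['o'][2])/d[2]
def cloud(f):
    v,u=np.mgrid[0:400,0:640]; z=f['z_map']
    c=np.stack([(u-f['cx'])/f['f']*z,(v-f['cy'])/f['f']*z,z],-1)
    P=c@f['Rw'].T+f['o']; P[z<=0]=np.nan; return P
def tri(f,a,g,b):
    d1=ray(f,*a);d2=ray(g,*b);s=np.linalg.lstsq(np.stack([d1,-d2],1),g['o']-f['o'],rcond=None)[0]
    p=f['o']+d1*s[0];q=g['o']+d2*s[1]; return (p+q)/2,np.linalg.norm(p-q)
E
python3 - <<'E'
from h import *
for n in ['side','top']:
    f=grab(n); cv2.imwrite(f'pics/{n}.png',f['img']); np.savez(f'{n}.npz',**{k:f[k] for k in f if k not in('name',)})
    print(n,f['o'],f['f'],f['Rw'][:,2],(f['z_map']>0).mean())
print(env.state())
E
```

```text
side [ 483.36846493  953.01386545 1011.7580587 ] 499.84522508151775 [ 0.09134071 -0.70453672 -0.7037648 ] 0.9962578125
top [ 454.97263886   35.6458457  1173.47927248] 425.7075786173864 [ 0.1309139   0.00810667 -0.9913606 ] 0.99591015625
{'time_s': 0.1, 'qpos': array([ 7.47725127e+01,  1.83477651e+01,  8.96986662e+01, -2.80515593e-04,
        7.20452024e+01, -1.14641834e+00]), 'qvel': array([-0.02434762, -0.03359947, -0.20131155, -0.07268109, -0.01745201,
        0.10058629]), 'effort': array([-1.10420845e-04, -4.13337100e+01, -2.32510471e+01,  7.28233298e-02,
        4.21311543e-02, -6.35255287e-05]), 'ee_pos': array([139.76552426, 557.22645676, 176.11162949]), 'ee_rot': array([-1.79908379e+02, -1.56669354e-03,  1.65919016e+02]), 'force': array([-0.01395972,  0.43160978,  0.04586117]), 'torque': array([-0.01207565, -0.01201498,  0.04268564]), 'gripper_force': 0.0, 'gripper_width': 91.41214883867355}
```

View pics/side.png

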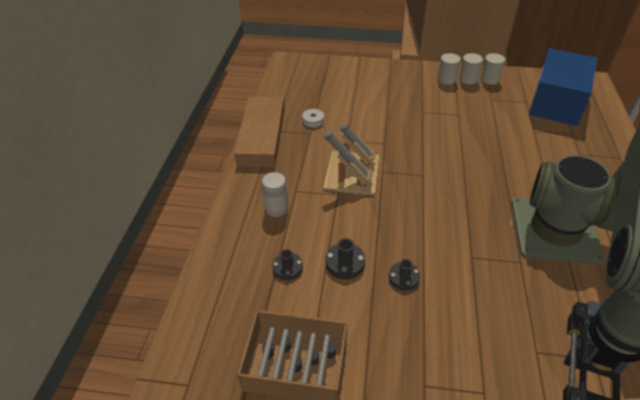

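View pics/top.png

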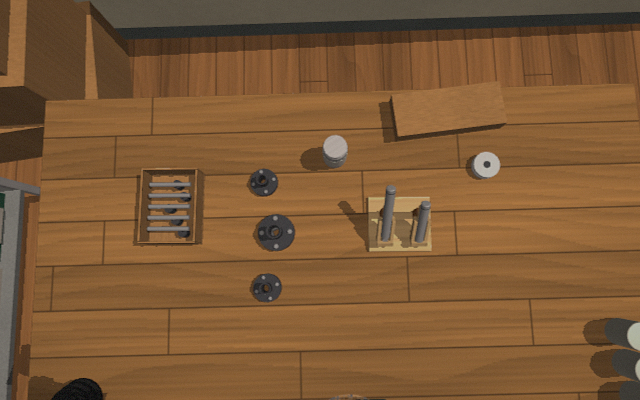

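The side view shows the long spindle from about (328,135) to (360,175), the large holder mouth at (346,243), the tin at (275,195), the pulley at (313,118), and two small look-alike holders at (287,262) and (405,272). In the top view the long spindle runs from (391,188) to (386,240), the stub is to its right at (425,204), and the large holder is at (275,232).

Run:
```python
from h import *
L=lambda n:dict(np.load(n+'.npz'))
s,t=L('side'),L('top')
roi={'side':(315,125,365,185),'top':(376,180,402,246)}
for n,f in (('side',s),('top',t)):
    P=cloud(f); hsv=cv2.cvtColor(f['img'],cv2.COLOR_BGR2HSV)
    x0,y0,x1,y1=roi[n]
    m=np.zeros((400,640),bool); m[y0:y1,x0:x1]=(hsv[y0:y1,x0:x1,1]<60)
    nl,lab,st,c=cv2.connectedComponentsWithStats(m.astype(np.uint8))
    print(n,[(st[i].tolist(),c[i].round(1).tolist()) for i in range(1,nl) if st[i,4]>20])
    i=1+np.argmax(st[1:,4]); k=lab==i
    v,u=np.nonzero(k); ax=cv2.fitLine(np.stack([u,v],1).astype(np.float32),cv2.DIST_HUBER,0,.01,.01).ravel(); print('line',ax)
    Q=P[cv2.erode(k.astype(np.uint8),np.ones((3,3)))>0]; 
    print(len(Q),Q.min(0),Q.max(0)); c0=np.median(Q,0); w=np.linalg.svd(Q-Q.mean(0))[2][0]; print('cloud axis',Q.mean(0),w, np.degrees(np.arcsin(abs(w[2]))))
    a=ray(f,*ax[2:]);b=ray(f,*(ax[2:]+ax[:2]*30)); nn=np.cross(a,b);nn/=np.linalg.norm(nn); f['n']=nn;
d=np.cross(s['n'],t['n']);d/=np.linalg.norm(d)
p=np.linalg.lstsq(np.stack([s['n'],t['n'],[0,0,1]]),np.array([s['n']@s['o'],t['n']@t['o'],100.]),rcond=None)[0]
print('axis at z100',p,'dir',d*np.sign(d[2]),np.degrees(np.arcsin(abs(d[2]))))
# holder
for n,f,(x0,y0,x1,y1) in (('side',s,(322,235,370,282)),('top',t,(252,210,300,255))):
    P=cloud(f); g=f['img'].max(2); Q=P[y0:y1,x0:x1].reshape(-1,3); gg=g[y0:y1,x0:x1].ravel()
    for a,b in ((15,34),(66,90)):
        q=Q[(Q[:,2]>a)&(Q[:,2]<b)]; print(n,a,b,len(q),q.min(0).round(1),q.max(0).round(1),((q.min(0)+q.max(0))/2).round(1))
    R=f['img'][y0:y1,x0:x1]; cv2.imwrite(f'pics/h_{n}.png',cv2.resize(R,None,fx=8,fy=8,interpolation=2))
```

```text
side [([341, 125, 24, 25, 177], [351.4, 135.2]), ([325, 131, 40, 43, 339], [342.8, 150.1])]
line [  0.70810866   0.7061035  343.4606     150.50166   ]
177 [ 525.70245577 -108.25092931   61.32391508] [631.2024578  -93.75319929 183.31164028]
cloud axis [ 588.66213422 -101.42909965  134.71139078] [-0.65055704  0.00509292 -0.75944032] 49.41488234670878
top [([381, 185, 15, 56, 483], [387.7, 212.3])]
line [ 1.1555615e-01 -9.9330097e-01  3.8772842e+02  2.1247289e+02]
344 [ 517.28391532 -118.85000066   51.24585676] [ 633.3474803  -101.47699251  187.68942054]
cloud axis [ 577.63714431 -110.08908985  128.60810985] [-0.6491556   0.01287125 -0.76054673] 49.51242056355788
axis at z100 [ 565.8175216  -111.64341426  100.        ] dir [ 0.66247858 -0.01714915  0.74888453] 48.49384475624224
side 15 34 803 [497.2 140.7  15.1] [596.  235.1  33.9] [546.6 187.9  24.5]
side 66 90 137 [527.1 162.4  66. ] [566.3 205.1  79.5] [546.7 183.8  72.8]
top 15 34 881 [497.  130.5  16.6] [595.3 228.7  33.7] [546.2 179.6  25.1]
top 66 90 115 [526.4 159.8  66.1] [565.7 199.3  80.9] [546.  179.5  73.5]
```

Emit:
{"op": "arm_command", "data": {"rows": [{"delta_pos": [0,0,-100],"roll": 0,"jaw": 100},{"delta_pos": [0,0,-154],"roll": 0,"jaw": 100},{"delta_pos": [-60,-30,-154],"roll": -1,"jaw": 100},{"delta_pos": [-486,-267,-154],"roll": -2.6,"jaw": 100},{"delta_pos": [-486,-267,-154],"roll": -2.6,"jaw": 100},{"delta_pos": [-486,-267,-154],"roll": -2.6,"jaw": 100},{"delta_pos": [-486,-267,-154],"roll": -2.6,"jaw": 100},{"delta_pos": [-486,-267,-154],"roll": -2.6,"jaw": 100},{"delta_pos": [-486,-267,-154],"roll": -2.6,"jaw": 100},{"delta_pos": [-486,-267,-154],"roll": -2.6,"jaw": 100},{"delta_pos": [-486,-267,-154],"roll": -2.6,"jaw": 100},{"delta_pos": [-486,-267,-154],"roll": -2.6,"jaw": 100},{"delta_pos": [-486,-267,-154],"roll": -2.6,"jaw": 100},{"delta_pos": [-486,-267,-154],"roll": -2.6,"jaw": 100},{"delta_pos": [-486,-267,-154],"roll": -2.6,"jaw": 100},{"delta_pos": [-486,-267,-154],"roll": -2.6,"jaw": 100},{"delta_pos": [-486,-267,-154],"roll": -2.6,"jaw": 100},{"delta_pos": [-486,-267,-154],"roll": -2.6,"jaw": 100},{"delta_pos": [-486,-267,-154],"roll": -2.6,"jaw": 100},{"delta_pos": [-486,-267,-154],"roll": -2.6,"jaw": 100}]}}

```text
time_s: 1.77
ee_pos: [545.4, 181.4, 330.8]
ee_rot: [180.0, -0.0, 179.0]
force: [-0.9, -0.0, 0.8]
gripper_width: 91.6
gripper_force: 0.0
```

Run:
```python
from h import *
s=env.state(); print(s['time_s'],s['ee_pos'],s['ee_rot'],s['qpos'].round(1))
f=grab('wrist'); cv2.imwrite('pics/w1.png',f['img']); np.savez('w1.npz',**f); print(f['o'],f['Rw'][:,2],f['f'])
P=cloud(f);X=P[...,:2]-[546.2,180]; r=np.hypot(X[...,0],X[...,1])
for a,b in ((15,34),(66,90)):
    q=P[(r<60)&(P[...,2]>a)&(P[...,2]<b)]; print(len(q),((q.min(0)+q.max(0))/2).round(1),np.ptp(q,axis=0)) if len(q) else print(0)
```

```text
1.7667 [545.40050665 181.37653156 330.77630854] [ 1.79981106e+02 -3.86238521e-02  1.78994579e+02] [ 17.2  15.4  72.1   0.   92.5 -71.8]
[474.56269496 183.12564077 537.58552991] [ 0.25030152 -0.00475331 -0.96815626] 303.26064917899834
2169 [545.  182.1  24.3] [99.25208756 97.63306358 17.67904048]
324 [545.1 182.1  71.8] [38.83893969 38.64748602 11.56003673]
```

View pics/w1.png

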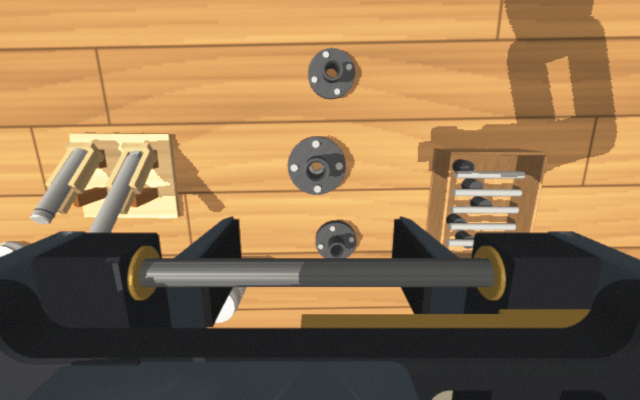

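Wrist view: large holder at (318,166), long spindle from (140,150) to about (100,230), partly hidden by the gripper; the three views agree on the holder to within about 2.5 mm.

Emit:
{"op": "arm_command", "data": {"rows": [{"delta_pos": [-78,-291,101],"roll": 0,"jaw": 100},{"delta_pos": [-78,-291,101],"roll": 0,"jaw": 100},{"delta_pos": [-78,-291,101],"roll": 0,"jaw": 100},{"delta_pos": [-78,-291,101],"roll": 0,"jaw": 100},{"delta_pos": [-78,-291,101],"roll": 0,"jaw": 100},{"delta_pos": [-78,-291,101],"roll": 0,"jaw": 100},{"delta_pos": [-78,-291,101],"roll": 0,"jaw": 100},{"delta_pos": [-78,-291,101],"roll": 0,"jaw": 100},{"delta_pos": [-78,-291,101],"roll": 0,"jaw": 100},{"delta_pos": [-78,-291,101],"roll": 0,"jaw": 100},{"delta_pos": [-78,-291,101],"roll": 0,"jaw": 100}]}}

```text
time_s: 2.73
ee_pos: [618.8, -110.4, 230.4]
ee_rot: [180.0, 0.0, 179.0]
force: [-0.3, 0.4, 0.9]
gripper_width: 91.4
gripper_force: 0.0
```

Run:
```python
from h import *
s=env.state(); print(s['time_s'],s['ee_pos'],s['ee_rot'],s['qpos'].round(1))
f=grab('wrist'); cv2.imwrite('pics/w2.png',f['img']); np.savez('w2.npz',**f); print(f['o'])
P=cloud(f)
k=(abs(P[...,1]+111)<17)&(P[...,0]>500)&(P[...,0]<660)&(P[...,2]>60)&(P[...,2]<195)
for z in range(70,190,10):
    q=P[k&(abs(P[...,2]-z)<5)]
    if len(q): print(z,len(q),np.median(q,0).round(1),q[:,1].min().round(1),q[:,1].max().round(1),q[:,0].min().round(1),q[:,0].max().round(1))
```

```text
2.7333 [ 618.77387341 -110.38532576  230.39289157] [1.79954809e+02 3.25975623e-02 1.78992025e+02] [-1.120e+01  2.180e+01  7.670e+01  1.000e-01  8.150e+01 -1.002e+02]
[ 547.67607406 -108.72394113  437.11441366]
70 196 [ 531.2 -112.    70.2] -127.4 -94.6 521.9 545.4
80 251 [ 541.4 -113.3   80.2] -127.9 -94.1 531.3 573.8
90 295 [ 550.2 -111.1   90.1] -128.0 -94.4 538.1 570.2
100 186 [ 555.1 -109.1   99.5] -127.8 -94.8 546.8 571.0
110 195 [ 563.1 -110.2  110.2] -122.3 -98.6 555.0 577.6
120 201 [ 571.6 -110.3  120.1] -122.0 -99.0 563.9 584.8
130 207 [ 579.8 -110.4  130. ] -122.9 -99.4 573.3 595.4
140 234 [ 588.3 -110.6  140.1] -122.8 -99.7 581.3 601.7
150 253 [ 596.8 -110.7  150.2] -122.6 -99.2 589.8 611.9
160 276 [ 605.2 -110.8  160.3] -123.4 -99.5 597.0 619.9
170 343 [ 614.4 -111.4  171.1] -123.1 -100.0 605.4 638.5
180 436 [ 623.8 -111.9  178.8] -122.9 -100.3 614.1 634.8
```

View pics/w2.png

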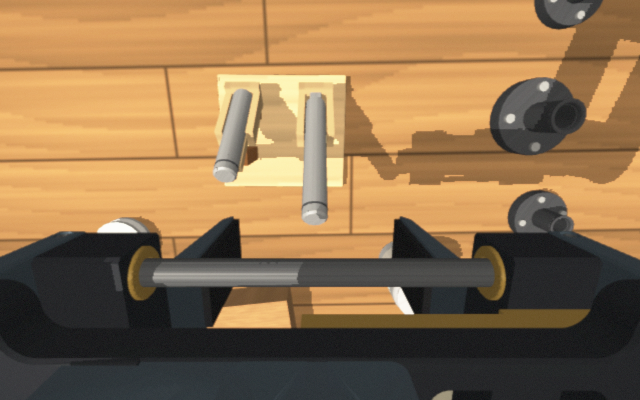

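Long spindle top at (315,215) in the wrist view, centred between the fingers; axis y ≈ -111, surface heights consistent with 50° and the foot 40 mm up.

Emit:
{"op": "arm_command", "data": {"rows": [{"delta_pos": [0,-1,30],"roll": 0,"jaw": 100},{"delta_pos": [0,-1,60],"roll": 0,"jaw": 100},{"delta_pos": [0,-1,80],"roll": 0,"jaw": 100},{"delta_pos": [0,-1,87],"roll": 0,"jaw": 100},{"delta_pos": [0,-1,87],"roll": 0,"jaw": 60},{"delta_pos": [0,-1,87],"roll": 0,"jaw": 40},{"delta_pos": [0,-1,87],"roll": 0,"jaw": 30},{"delta_pos": [0,-1,87],"roll": 0,"jaw": 20},{"delta_pos": [0,-1,87],"roll": 0,"jaw": 10},{"delta_pos": [0,-1,87],"roll": 0,"jaw": 0},{"delta_pos": [0,-1,87],"roll": 0,"jaw": 0},{"delta_pos": [0,-1,87],"roll": 0,"jaw": 0},{"delta_pos": [0,-1,87],"roll": 0,"jaw": 0}], "squeeze": 20}}

```text
time_s: 3.87
ee_pos: [618.8, -113.0, 142.9]
ee_rot: [180.0, 0.0, 178.9]
force: [0.8, -1.1, -0.6]
gripper_width: 34.3
gripper_force: 0.0
```

Emit:
{"op": "arm_command", "data": {"rows": [{"delta_pos": [0,0,0],"roll": 0,"jaw": 0},{"delta_pos": [0,0,0],"roll": 0,"jaw": 0},{"delta_pos": [0,0,0],"roll": 0,"jaw": 0},{"delta_pos": [0,0,0],"roll": 0,"jaw": 0},{"delta_pos": [0,0,0],"roll": 0,"jaw": 0},{"delta_pos": [0,0,0],"roll": 0,"jaw": 0}]}}

```text
time_s: 4.37
ee_pos: [620.8, -113.3, 145.1]
ee_rot: [-179.9, 0.3, 178.9]
force: [-0.6, -0.1, 6.9]
gripper_width: 0.7
gripper_force: 3.6
```

Run:
```python
from h import *
f=grab('side'); g=grab('wrist'); s=env.state(); print(s['force'],s['ee_pos'],s['gripper_width'])
a=cv2.resize(f['img'][80:230,280:430],(560,560),interpolation=cv2.INTER_CUBIC)
cv2.imwrite('pics/c1.png',a)
P=cloud(f)
k=(cv2.cvtColor(f['img'],cv2.COLOR_BGR2HSV)[...,1]<60)
k[:125]=0;k[185:]=0;k[:,:315]=0;k[:,370:]=0
for z in range(50,200,10):
    q=P[k&(abs(P[...,2]-z)<5)&(P[...,1]>-130)]
    if len(q): print(z,len(q),np.median(q,0).round(1),q[:,0].min().round(1),q[:,0].max().round(1))
```

```text
[1.96149153 0.20220872 7.07311795] [ 620.84788839 -113.31567771  145.14913053] 0.7400250648363299
50 16 [ 516.5 -105.7   50.3] 511.1 522.4
60 18 [ 522.8 -105.9   60.8] 517.3 530.6
70 24 [ 530.3 -103.4   70.3] 523.0 537.3
80 17 [ 537.9 -103.1   80.5] 532.0 546.5
90 21 [ 547.1 -102.7   91.4] 538.5 568.8
100 35 [ 560.6 -101.7  100.5] 547.2 574.7
110 28 [ 567.1 -102.2  110.5] 556.1 580.8
120 31 [ 577.6 -102.1  119.5] 567.3 591.5
130 35 [ 585.8 -103.1  130.1] 575.7 600.4
140 31 [ 595.  -102.8  140.1] 584.3 608.6
150 29 [ 605.4 -102.3  149.9] 594.6 620.0
160 35 [ 613.3 -104.6  160.2] 603.6 625.3
170 33 [ 622.6 -103.6  170.8] 612.4 636.7
180 15 [ 625.9 -104.5  179.8] 614.6 633.8
190 28 [ 620.9 -102.4  189.3] 606.2 633.4
```

View pics/c1.png

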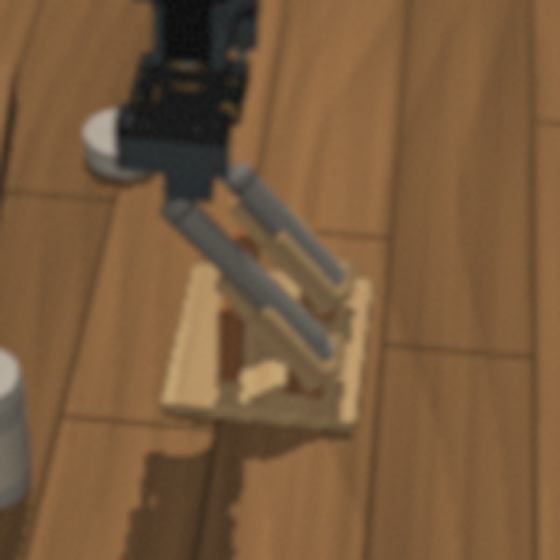

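Run:
```python
from h import *
L=lambda n:dict(np.load(n+'.npz'))
f=L('side'); s=env.state()
def pr(f,X):
    c=f['Rw'].T@(np.array(X)-f['o']); return (c[:2]/c[2]*f['f']+[f['cx'],f['cy']]).round(1),c[2]
for X in ([620.8,-113.3,145.1],[620.8,-113.3,182],[631.4,-112,178],[515,-110,40]): print(X,pr(f,X))
g=grab('side'); P=cloud(g)
print('fingers cloud'); 
d=np.abs(g['img'].astype(int)-f['img']).sum(2)>60
for v in range(108,140,2):
    r=P[v,310:350]; m=d[v,310:350]; 
    if m.any(): q=r[m]; print(v,310+np.nonzero(m)[0][[0,-1]],q[len(q)//2].round(0),q[:,1].min().round(),q[:,1].max().round())
w=grab('wrist'); cv2.imwrite('pics/w3.png',w['img'])
```

```text
[620.8, -113.3, 145.1] (array([330.1, 142. ]), np.float64(1373.7337968139643))
[620.8, -113.3, 182] (array([330.1, 131.3]), np.float64(1347.7648758645942))
[631.4, -112, 178] (array([326.2, 132.5]), np.float64(1350.6322487873829))
[515, -110, 40] (array([366.6, 174.3]), np.float64(1435.710659017282))
fingers cloud
108 [312 344] [618. -51. 302.] -96.0 -42.0
110 [311 344] [617. -45. 300.] nan nan
112 [310 344] [618. -32. 303.] -467.0 -27.0
114 [311 341] [620. -27. 301.] -36.0 -21.0
116 [311 341] [619. -22. 298.] nan nan
118 [310 341] [619. -23. 292.] -425.0 -19.0
120 [311 340] [619. -25. 285.] -34.0 -21.0
122 [311 341] [620. -28. 276.] -400.0 -26.0
124 [311 341] [621. -32. 267.] -392.0 -27.0
126 [323 340] [606. -32. 262.] -33.0 -26.0
128 [324 337] [ 617. -102.  202.] -372.0 -99.0
130 [324 336] [ 620. -103.  195.] -104.0 -98.0
132 [324 336] [ 620. -104.  187.] -105.0 -99.0
134 [324 327] [ 631. -107.  177.] -110.0 -106.0
```

View pics/w3.png

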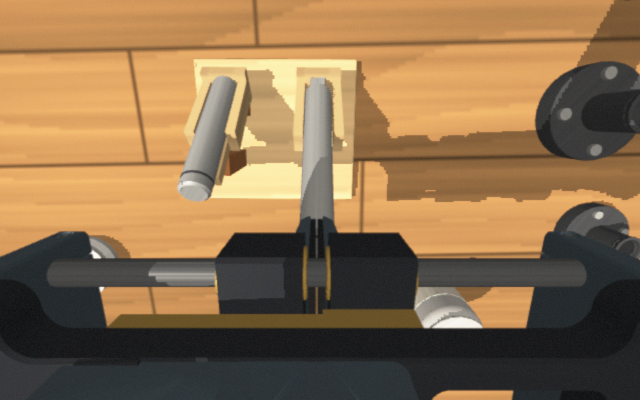

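Fingers in w3 are shut at (315,230), apparently on top of the bar rather than around it; I'll check where the fingertips really are.

Run:
```python
from h import *
f=dict(np.load('w2.npz')); s=env.state()
for nm,f,tc in (('w2',f,[618.77,-110.4,230.4]),('now',grab('wrist'),s['ee_pos'])):
    P=cloud(f); 
    for v in range(200,262,5):
        r=P[v,225:420]-tc; k=(abs(r[:,0])<25)&(r[:,2]>-40)
        if k.any(): q=r[k]; print(nm,v,k.sum(),q[:,0].min().round(),q[:,1].min().round(),q[:,1].max().round(),'z',q[:,2].min().round(),q[:,2].max().round())
st=dict(np.load('top.npz'));
g=grab('top'); d=np.abs(g['img'].astype(int)-st['img']).sum(2)>60
P=cloud(g); k=(P[...,2]<230)&d&(abs(P[...,0]-620)<60)&(abs(P[...,1]+112)<60); print('top',k.sum(),P[k].min(0) if k.any() else '')
si=grab('side');P=cloud(si); q=P[(abs(P[...,1]+105)<9)&(abs(P[...,0]-645)<25)&(P[...,2]>30)&(P[...,2]<300)]; print(len(q)); print(q[np.argsort(q[:,2])][:15].round(0))
print(s['qpos'].round(2),s['force'],s['gripper_force'],env.grip_point_offset)
```

```text
w2 220 34 -19.0 -51.0 55.0 z 36.0 45.0
w2 225 40 -19.0 -48.0 55.0 z 36.0 54.0
w2 230 41 -18.0 -47.0 53.0 z 37.0 61.0
w2 235 43 -18.0 -45.0 51.0 z 36.0 69.0
w2 240 43 -16.0 -45.0 50.0 z 36.0 71.0
w2 245 43 -16.0 -45.0 48.0 z 38.0 78.0
w2 250 45 -16.0 -45.0 47.0 z 36.0 82.0
w2 255 45 -13.0 -45.0 47.0 z 36.0 82.0
now 200 33 -21.0 -10.0 13.0 z -1.0 10.0
now 205 34 -19.0 -11.0 12.0 z -3.0 13.0
now 210 34 -16.0 -11.0 12.0 z 2.0 16.0
now 215 34 -14.0 -11.0 12.0 z 6.0 20.0
now 220 35 -19.0 -10.0 13.0 z 9.0 45.0
now 225 36 -19.0 -8.0 10.0 z 23.0 54.0
now 230 42 -19.0 -10.0 12.0 z 26.0 61.0
now 235 22 -19.0 -4.0 6.0 z 28.0 68.0
now 240 22 -19.0 -4.0 6.0 z 31.0 75.0
now 245 22 -19.0 -4.0 6.0 z 33.0 81.0
now 250 18 -19.0 -3.0 5.0 z 35.0 86.0
now 255 18 -18.0 -3.0 5.0 z 35.0 90.0
top 24 [ 5.66620358e+02 -1.69888059e+02 -4.71526919e-01]
125
[[ 622. -100.  153.]
 [ 625. -101.  155.]
 [ 622. -101.  155.]
 [ 628. -102.  157.]
 [ 637. -106.  160.]
 [ 623. -103.  160.]
 [ 628. -101.  161.]
 [ 634. -104.  162.]
 [ 624.  -96.  162.]
 [ 622.  -96.  162.]
 [ 630.  -99.  162.]
 [ 631. -102.  164.]
 [ 625. -102.  164.]
 [ 625.  -97.  165.]
 [ 636. -104.  165.]]
[-1.1390e+01  2.4310e+01  8.5010e+01  1.0000e-02  7.0350e+01 -1.0031e+02] [ 1.49203563 -0.42702269  7.08830696] 3.6704872057222815 18.8
```

Both the side and the wrist depth put the real fingertips about 37 mm above the reported TCP, and the fingers shut just on the bar's crest. I'll open and go 36 mm lower.

Emit:
{"op": "arm_command", "data": {"rows": [{"delta_pos": [0,0,-4],"roll": 0,"jaw": 100},{"delta_pos": [0,0,-4],"roll": 0,"jaw": 100},{"delta_pos": [0,0,-4],"roll": 0,"jaw": 100},{"delta_pos": [0,0,-4],"roll": 0,"jaw": 100},{"delta_pos": [0,0,-4],"roll": 0,"jaw": 100},{"delta_pos": [0,0,-4],"roll": 0,"jaw": 100},{"delta_pos": [0,0,-4],"roll": 0,"jaw": 100},{"delta_pos": [0,0,-4],"roll": 0,"jaw": 100},{"delta_pos": [0,0,-4],"roll": 0,"jaw": 100},{"delta_pos": [0,0,-4],"roll": 0,"jaw": 100}], "squeeze": 20}}

```text
time_s: 5.55
ee_pos: [618.8, -112.9, 146.7]
ee_rot: [180.0, -0.0, 178.9]
force: [-0.4, 0.0, 0.3]
gripper_width: 64.1
gripper_force: 0.0
```

Emit:
{"op": "arm_command", "data": {"rows": [{"delta_pos": [0,1,10],"roll": 0,"jaw": 75},{"delta_pos": [0,1,20],"roll": 0,"jaw": 75},{"delta_pos": [0,1,30],"roll": 0,"jaw": 75},{"delta_pos": [0,1,40],"roll": 0,"jaw": 75},{"delta_pos": [0,1,40],"roll": 0,"jaw": 0},{"delta_pos": [0,1,40],"roll": 0,"jaw": 0},{"delta_pos": [0,1,40],"roll": 0,"jaw": 0},{"delta_pos": [0,1,40],"roll": 0,"jaw": 0},{"delta_pos": [0,1,40],"roll": 0,"jaw": 0},{"delta_pos": [0,1,40],"roll": 0,"jaw": 0},{"delta_pos": [0,1,40],"roll": 0,"jaw": 0},{"delta_pos": [0,1,40],"roll": 0,"jaw": 0},{"delta_pos": [0,1,40],"roll": 0,"jaw": 0},{"delta_pos": [0,1,40],"roll": 0,"jaw": 0},{"delta_pos": [0,1,40],"roll": 0,"jaw": 0},{"delta_pos": [0,1,40],"roll": 0,"jaw": 0}], "squeeze": 20}}

```text
time_s: 6.88
ee_pos: [619.0, -112.1, 107.1]
ee_rot: [-180.0, 0.0, 178.9]
force: [-0.7, -0.8, 2.8]
gripper_width: 23.4
gripper_force: 20.0
```

Emit:
{"op": "arm_command", "data": {"rows": [{"delta_pos": [0,0,-5],"roll": 0,"jaw": 0},{"delta_pos": [0,0,-12],"roll": 0,"jaw": 0},{"delta_pos": [0,0,-22],"roll": 0,"jaw": 0},{"delta_pos": [0,0,-34],"roll": 0,"jaw": 0},{"delta_pos": [0,0,-48],"roll": 0,"jaw": 0},{"delta_pos": [0,0,-64],"roll": 0,"jaw": 0},{"delta_pos": [0,0,-80],"roll": 0,"jaw": 0},{"delta_pos": [0,0,-96],"roll": 0,"jaw": 0},{"delta_pos": [0,0,-112],"roll": 0,"jaw": 0},{"delta_pos": [0,0,-128],"roll": 0,"jaw": 0},{"delta_pos": [0,0,-140],"roll": 0,"jaw": 0},{"delta_pos": [0,0,-148],"roll": 0,"jaw": 0},{"delta_pos": [0,0,-150],"roll": 0,"jaw": 0},{"delta_pos": [0,0,-150],"roll": 0,"jaw": 0}], "squeeze": 20}}

```text
time_s: 8.05
ee_pos: [619.0, -111.9, 257.4]
ee_rot: [-180.0, 0.1, 178.9]
force: [-0.5, 0.1, -4.0]
gripper_width: 23.5
gripper_force: 20.0
```

```bash
cat >> h.py <<'E'
def crop(f,name,X,h=80,sz=560):
    c=f['Rw'].T@(np.array(X)-f['o']); u,v=(c[:2]/c[2]*f['f']+[f['cx'],f['cy']]).astype(int)
    u0,v0=max(u-h,0),max(v-h,0); cv2.imwrite(name,cv2.resize(f['img'][v0:v+h,u0:u+h],None,fx=sz/(2*h),fy=sz/(2*h),interpolation=2)); print(name,u0,v0,sz/(2*h))
def tilt():
    "axis of the hanging bar from grey masks in side+top: cloud points below the fingers"
    s=env.state(); f=grab('side'); P=cloud(f); p=np.array(s['ee_pos'])
    sat=cv2.cvtColor(f['img'],cv2.COLOR_BGR2HSV)
    r=P-p; k=(abs(r[...,1])<40)&(np.abs(r[...,0])<140)&(r[...,2]<36)&(r[...,2]>-170)&(sat[...,1]<60)&(P[...,2]>8)
    return s,f,P,k
E
python3 - <<'E'
from h import *
s,f,P,k=tilt(); print(s['ee_pos'],s['force'],s['gripper_width'],k.sum())
for z in range(60,310,10):
    q=P[k&(abs(P[...,2]-z)<5)]
    if len(q): print(z,len(q),np.median(q,0).round(1),q[:,0].min().round(1),q[:,0].max().round(1))
crop(f,'pics/c2.png',np.array(s['ee_pos'])+[0,0,0])
E
```

```text
[ 618.95899015 -111.89282487  257.37909571] [-0.45103261  0.14958011 -4.00974392] 23.45279196889126 323
190 2 [ 519.6 -101.4  193.7] 518.2 521.0
200 18 [ 518.4 -101.7  199.9] 513.3 526.5
210 25 [526.7 -99.1 211.8] 519.2 537.3
220 35 [532.9 -99.3 220.7] 522.3 551.3
230 32 [542.1 -99.5 230.4] 530.8 556.4
240 36 [ 549.9 -100.5  240.2] 541.2 564.6
250 37 [562.  -99.9 250.5] 550.4 575.4
260 38 [ 570.  -100.3  260. ] 557.5 583.2
270 38 [ 577.3 -101.1  269.7] 566.2 591.0
280 36 [ 585.9 -101.3  279.9] 576.1 601.6
290 26 [ 592.9 -101.6  288.4] 586.7 604.1
pics/c2.png 250 28 3.5
```

View pics/c2.png

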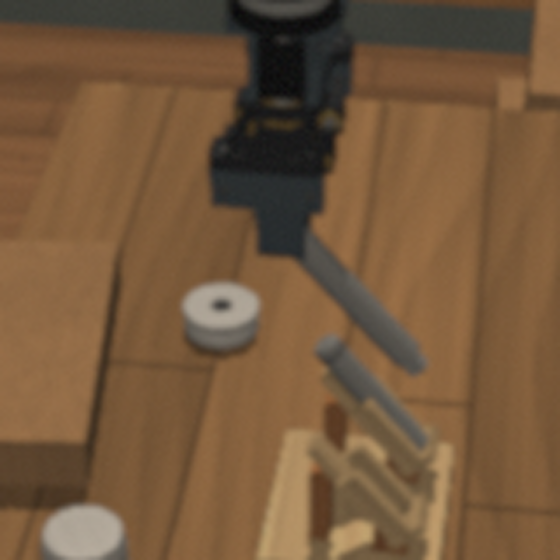

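Spindle held at its 50° slope, clear of the rack (foot end at crop (420,365)); now ease the grip so it swings down.

Emit:
{"op": "arm_command", "data": {"rows": [{"delta_pos": [0,0,0],"roll": 0,"jaw": 0},{"delta_pos": [0,0,0],"roll": 0,"jaw": 0},{"delta_pos": [0,0,0],"roll": 0,"jaw": 0},{"delta_pos": [0,0,0],"roll": 0,"jaw": 0},{"delta_pos": [0,0,0],"roll": 0,"jaw": 0}], "squeeze": 9}}

```text
time_s: 8.52
ee_pos: [618.8, -111.9, 256.5]
ee_rot: [180.0, -0.0, 178.9]
force: [-0.1, -0.4, -4.5]
gripper_width: 23.4
gripper_force: 9.0
```

```bash
cat >> h.py <<'E'
def show():
    s,f,P,k=tilt(); print(s['time_s'],s['ee_pos'].round(1),s['force'].round(1),s['torque'].round(2),s['gripper_width'].round(1),s['gripper_force'])
    nl,lab,st,c=cv2.connectedComponentsWithStats(k.astype(np.uint8)); m=lab==1+np.argmax(st[1:,4])
    Q=P[m]; q=Q[np.abs(Q[:,1]-np.median(Q[:,1]))<12]; w=cv2.fitLine(q.astype(np.float32),cv2.DIST_HUBER,0,.01,.01).ravel()
    if w[2]<0: w[:3]*=-1
    print('dir',w[:3].round(3),'elev',np.degrees(np.arcsin(w[2])).round(1),'pt',w[3:].round(1),'zmin',q[:,2].min().round(1),'n',len(q))
E
python3 -c "
from h import *
show()"
```

```text
Traceback (most recent call last):
  File "h.py", line 33, in show
    s,f,P,k=tilt(); print(s['time_s'],s['ee_pos'].round(1),s['force'].round(1),s['torque'].round(2),s['gripper_width'].round(1),s['gripper_force'])
                                                                                                    ^^^^^^^^^^^^^^^^^^^^^^^^
AttributeError: 'float' object has no attribute 'round'
```

```bash
sed -i "s/s\['gripper_width'\].round(1)/s['gripper_width']/" h.py
python3 -c "
from h import *
show()"
```

```text
8.5667 [ 618.8 -111.9  256.6] [ 0.2  0.9 -3.1] [ 0.09 -0.15 -0.02] 23.76835809011642 8.999813228199969
dir [ 0.434 -0.005  0.901] elev 64.3 pt [ 576.4 -100.4  232.7] zmin 166.2 n 337
```

Emit:
{"op": "arm_command", "data": {"rows": [{"delta_pos": [0,0,0],"roll": 0,"jaw": 0},{"delta_pos": [0,0,0],"roll": 0,"jaw": 0},{"delta_pos": [0,0,0],"roll": 0,"jaw": 0},{"delta_pos": [0,0,0],"roll": 0,"jaw": 0},{"delta_pos": [0,0,0],"roll": 0,"jaw": 0},{"delta_pos": [0,0,0],"roll": 0,"jaw": 0}]}}

```text
time_s: 9.12
ee_pos: [618.8, -111.9, 256.8]
ee_rot: [180.0, 0.0, 178.9]
force: [0.7, 0.0, -4.9]
gripper_width: 23.6
gripper_force: 9.0
```

```bash
python3 -c "
from h import *
show()"
```

```text
9.1167 [ 618.8 -111.9  256.8] [ 0.7  0.  -4.9] [-0.01 -0.09  0.03] 23.57660495872876 8.99985947834864
dir [ 0.442 -0.003  0.897] elev 63.7 pt [ 576.4 -100.9  232.8] zmin 168.1 n 338
```

Emit:
{"op": "arm_command", "data": {"rows": [{"delta_pos": [0,0,0],"roll": 0,"jaw": 0},{"delta_pos": [0,0,0],"roll": 0,"jaw": 0},{"delta_pos": [0,0,0],"roll": 0,"jaw": 0},{"delta_pos": [0,0,0],"roll": 0,"jaw": 0},{"delta_pos": [0,0,0],"roll": 0,"jaw": 0},{"delta_pos": [0,0,0],"roll": 0,"jaw": 0}], "squeeze": 6}}

```text
time_s: 9.67
ee_pos: [618.8, -111.9, 256.8]
ee_rot: [180.0, -0.0, 178.9]
force: [0.2, -0.2, -3.8]
gripper_width: 24.0
gripper_force: 6.0
```

```bash
python3 -c "
from h import *
show()"
```

```text
9.6667 [ 618.8 -111.9  256.8] [ 0.2 -0.2 -3.8] [-0.03  0.1   0.01] 24.007075776993045 5.999877063204622
dir [ 0.167 -0.001  0.986] elev 80.4 pt [ 604.6 -100.4  225.2] zmin 153.7 n 277
```

Emit:
{"op": "arm_command", "data": {"rows": [{"delta_pos": [0,0,0],"roll": 0,"jaw": 0},{"delta_pos": [0,0,0],"roll": 0,"jaw": 0},{"delta_pos": [0,0,0],"roll": 0,"jaw": 0},{"delta_pos": [0,0,0],"roll": 0,"jaw": 0},{"delta_pos": [0,0,0],"roll": 0,"jaw": 0}], "squeeze": 4.7}}

```text
time_s: 10.13
ee_pos: [618.8, -111.9, 256.8]
ee_rot: [180.0, 0.0, 178.9]
force: [0.2, -0.7, -3.4]
gripper_width: 23.4
gripper_force: 4.7
```

```bash
python3 -c "
from h import *
show()"
```

```text
10.1333 [ 618.8 -111.9  256.8] [ 0.2 -0.7 -3.4] [ 0.05 -0.04 -0.02] 23.369181259867677 4.699840718129735
dir [0.176 0.007 0.984] elev 79.9 pt [ 605.2 -100.3  227.1] zmin 154.4 n 278
```

Elevation ~80° now; foot is about 27 mm to -x of the TCP and 101 mm below it. I'll carry it over the holder and let the mouth straighten the rest.

Emit:
{"op": "arm_command", "data": {"rows": [{"delta_pos": [0,5,0],"roll": 0,"jaw": 0},{"delta_pos": [2,15,0],"roll": 0,"jaw": 0},{"delta_pos": [5,30,0],"roll": 0,"jaw": 0},{"delta_pos": [9,50,0],"roll": 0,"jaw": 0},{"delta_pos": [13,73,0],"roll": 0,"jaw": 0},{"delta_pos": [17,98,0],"roll": 0,"jaw": 0},{"delta_pos": [22,124,0],"roll": 0,"jaw": 0},{"delta_pos": [27,150,0],"roll": 0,"jaw": 0},{"delta_pos": [32,176,0],"roll": 0,"jaw": 0},{"delta_pos": [37,202,0],"roll": 0,"jaw": 0},{"delta_pos": [41,226,0],"roll": 0,"jaw": 0},{"delta_pos": [45,248,0],"roll": 0,"jaw": 0},{"delta_pos": [48,266,0],"roll": 0,"jaw": 0},{"delta_pos": [50,279,0],"roll": 0,"jaw": 0},{"delta_pos": [52,288,0],"roll": 0,"jaw": 0},{"delta_pos": [52,292,0],"roll": 0,"jaw": 0},{"delta_pos": [52,292,0],"roll": 0,"jaw": 0},{"delta_pos": [52,292,0],"roll": 0,"jaw": 0}], "squeeze": 15}}

```text
time_s: 11.68
ee_pos: [572.4, 180.5, 256.8]
ee_rot: [-180.0, 0.0, 178.9]
force: [0.8, -0.5, -4.0]
gripper_width: 23.4
gripper_force: 15.0
```

Run:
```python
from h import *
show()
# holder + bar from wrist and top
w=grab('wrist'); cv2.imwrite('pics/w4.png',w['img']); t=grab('top'); sd=grab('side')
for nm,f in (('wrist',w),('top',t),('side',sd)):
    P=cloud(f); hs=cv2.cvtColor(f['img'],cv2.COLOR_BGR2HSV)
    r=np.hypot(P[...,0]-545.5,P[...,1]-181)
    for a,b in ((18,30),(66,82)):
        k=(r<58)&(P[...,2]>a)&(P[...,2]<b)
        if k.sum()>20:
            q=P[k]; print(nm,a,k.sum(),((q.min(0)+q.max(0))/2).round(1),np.ptp(q,axis=0).round(1))
    for z in range(160,260,20):
        q=P[(abs(P[...,2]-z)<6)&(hs[...,1]<60)&(np.hypot(P[...,0]-560,P[...,1]-181)<50)]
        if len(q): print(nm,'bar',z,len(q),np.median(q,0).round(1),q.min(0)[:2].round(1),q.max(0)[:2].round(1))
```

```text
11.6833 [572.4 180.5 256.8] [ 0.8 -0.5 -4. ] [-0.   -0.03  0.01] 23.432221598674897 14.999674410100852
dir [0.166 0.002 0.986] elev 80.5 pt [558.  192.  225.9] zmin 154.4 n 347
wrist 18 2634 [543.4 181.8  23.9] [95.  98.7 11.8]
wrist 66 338 [542.5 182.5  71.5] [33.3 39.7 10.7]
wrist bar 160 2 [541.6 187.5 154.3] [541.2 187. ] [542.1 188. ]
wrist bar 180 90 [542.4 180.9 179.8] [540.  169.4] [552.4 192.8]
wrist bar 200 107 [545.7 180.9 200.3] [543. 170.] [553.2 192.3]
wrist bar 220 134 [549.  180.9 219.8] [546.5 169.9] [555.8 191.4]
wrist bar 240 166 [552.4 181.2 240.3] [550.  169.8] [559.3 191.2]
top 18 332 [547.9 179.6  24.4] [83.3 98.5 10.9]
side 18 740 [546.7 188.6  24. ] [98.  96.  11.9]
side 66 135 [546.5 182.9  73.4] [39.1 43.2 13.6]
side bar 160 9 [547.9 187.4 158.5] [543.5 184.1] [552.2 191.8]
side bar 180 32 [550.  192.5 180.6] [543.7 185.6] [559.3 195.9]
side bar 200 33 [553.  192.  200.1] [546.4 184.2] [564.1 194.3]
side bar 220 37 [555.6 191.3 219.7] [549. 184.] [566.7 195.7]
side bar 240 39 [559.9 191.7 238.5] [551.5 181.5] [568.7 195.7]
```

View pics/w4.png

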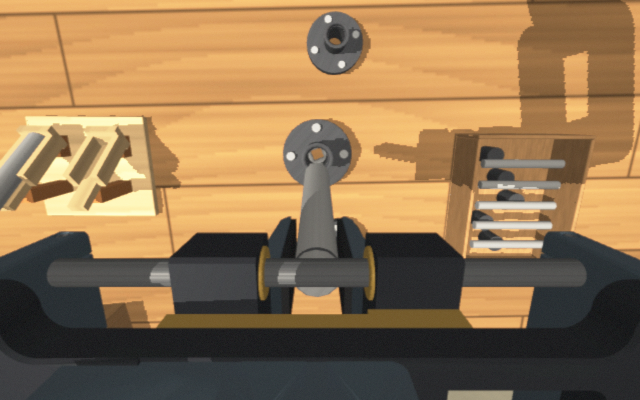

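Bar foot is above the mouth (wrist view: bar end ~(316,165), mouth (318,155)). Lower 88 mm with a small y correction.

Emit:
{"op": "arm_command", "data": {"rows": [{"delta_pos": [0,1,8],"roll": 0,"jaw": 0},{"delta_pos": [0,1,20],"roll": 0,"jaw": 0},{"delta_pos": [0,1,35],"roll": 0,"jaw": 0},{"delta_pos": [0,1,50],"roll": 0,"jaw": 0},{"delta_pos": [0,1,63],"roll": 0,"jaw": 0},{"delta_pos": [0,1,72],"roll": 0,"jaw": 0},{"delta_pos": [0,1,78],"roll": 0,"jaw": 0},{"delta_pos": [0,1,82],"roll": 0,"jaw": 0},{"delta_pos": [0,1,85],"roll": 0,"jaw": 0},{"delta_pos": [0,1,88],"roll": 0,"jaw": 0},{"delta_pos": [0,1,88],"roll": 0,"jaw": 0}], "squeeze": 10}}

```text
time_s: 12.8
ee_pos: [572.7, 182.1, 169.1]
ee_rot: [180.0, 0.1, 178.9]
force: [-0.1, -0.1, -3.5]
gripper_width: 24.0
gripper_force: 10.0
```

Run:
```python
from h import *
show()
f=grab('side'); crop(f,'pics/c3.png',[546,182,80],40); P=cloud(f)
```

```text
12.8 [572.7 182.1 169.1] [-0.1 -0.1 -3.5] [-0.02 -0.05 -0.08] 23.960572378281167 9.999816692082806
dir [ 0.165 -0.026  0.986] elev 80.4 pt [553.7 195.2 107.8] zmin 15.5 n 754
pics/c3.png 305 202 7.0
```

View pics/c3.png

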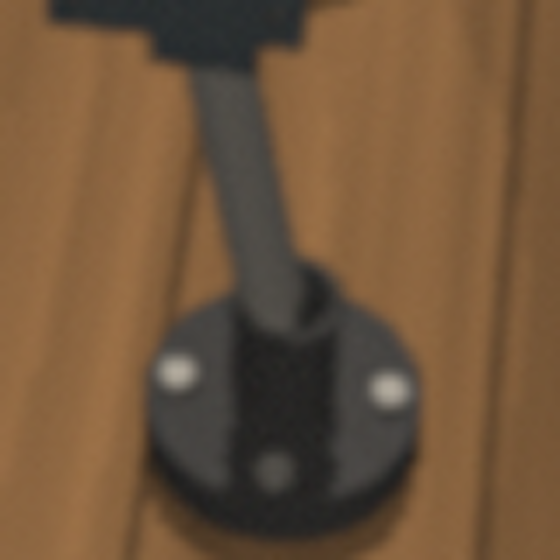

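The foot has entered the mouth (bar meets the rim at crop (270,330)) with no contact force. Now swing the grip over the mouth axis to stand the bar up.

Emit:
{"op": "arm_command", "data": {"rows": [{"delta_pos": [3,0,0],"roll": 0,"jaw": 0},{"delta_pos": [6,0,0],"roll": 0,"jaw": 0},{"delta_pos": [9,0,0],"roll": 0,"jaw": 0},{"delta_pos": [12,0,0],"roll": 0,"jaw": 0},{"delta_pos": [15,0,0],"roll": 0,"jaw": 0},{"delta_pos": [18,0,0],"roll": 0,"jaw": 0},{"delta_pos": [21,0,0],"roll": 0,"jaw": 0},{"delta_pos": [24,0,0],"roll": 0,"jaw": 0},{"delta_pos": [27,0,0],"roll": 0,"jaw": 0},{"delta_pos": [27,0,0],"roll": 0,"jaw": 0}], "squeeze": 8}}

```text
time_s: 13.73
ee_pos: [544.7, 182.5, 169.0]
ee_rot: [-180.0, -0.0, 178.9]
force: [-0.5, 0.1, -3.3]
gripper_width: 23.9
gripper_force: 8.0
```

```bash
cat >> h.py <<'E'
def bar():
    s=env.state(); print(s['time_s'],s['ee_pos'].round(1),s['force'].round(1),s['torque'].round(2),s['gripper_width'])
    for nm in ('side','wrist'):
        f=grab(nm);P=cloud(f); sat=cv2.cvtColor(f['img'],cv2.COLOR_BGR2HSV)[...,1]
        zs=[];xs=[]
        for z in range(86,int(s['ee_pos'][2])+30,8):
            q=P[(abs(P[...,2]-z)<4)&(sat<70)&(np.hypot(P[...,0]-s['ee_pos'][0],P[...,1]-s['ee_pos'][1])<45)]
            if len(q)>3: zs.append(z);xs.append([(q[:,0].min()+q[:,0].max())/2,q[:,0].min(),(q[:,1].min()+q[:,1].max())/2])
        xs=np.array(xs); print(nm,'z',zs[0],zs[-1],'fit slope,at z76: midx',np.polyfit(np.array(zs)-76,xs[:,0],1).round(3),'minx',np.polyfit(np.array(zs)-76,xs[:,1],1).round(3),'midy',np.polyfit(np.array(zs)-76,xs[:,2],1).round(3))
E
python3 -c "
from h import *
bar()"
```

```text
13.7333 [544.7 182.5 169. ] [-0.5  0.1 -3.3] [-0.11 -0.09  0.02] 23.854109972399794
side z 86 190 fit slope,at z76: midx [3.00000e-02 5.41742e+02] minx [5.20000e-02 5.31383e+02] midy [1.80000e-02 1.91639e+02]
wrist z 86 190 fit slope,at z76: midx [2.80000e-02 5.35094e+02] minx [3.90000e-02 5.29227e+02] midy [-1.00000e-03  1.82788e+02]
```

Emit:
{"op": "arm_command", "data": {"rows": [{"delta_pos": [2,0,0],"roll": 0,"jaw": 0},{"delta_pos": [4,0,0],"roll": 0,"jaw": 0},{"delta_pos": [6,0,0],"roll": 0,"jaw": 0},{"delta_pos": [6,0,0],"roll": 0,"jaw": 0},{"delta_pos": [4,0,0],"roll": 0,"jaw": 0},{"delta_pos": [2,0,0],"roll": 0,"jaw": 0},{"delta_pos": [0,0,0],"roll": 0,"jaw": 0},{"delta_pos": [-1,0,0],"roll": 0,"jaw": 0},{"delta_pos": [-1,0,0],"roll": 0,"jaw": 0}], "squeeze": 8}}

```text
time_s: 14.58
ee_pos: [546.6, 182.5, 168.6]
ee_rot: [180.0, -0.0, 178.9]
force: [-0.6, -0.0, -3.5]
gripper_width: 23.6
gripper_force: 8.0
```

```bash
python3 -c "
from h import *
bar()"
```

```text
14.5833 [546.6 182.5 168.6] [-0.6 -0.  -3.5] [-0.01  0.05 -0.05] 23.601209789420565
side z 86 190 fit slope,at z76: midx [3.00000e-03 5.47574e+02] minx [8.00000e-03 5.38376e+02] midy [  0.    192.735]
wrist z 86 190 fit slope,at z76: midx [-1.00000e-03  5.40652e+02] minx [1.00000e-02 5.34865e+02] midy [-3.00000e-03  1.83034e+02]
```

Emit:
{"op": "arm_command", "data": {"rows": [{"delta_pos": [1,-0.7,0],"roll": 0,"jaw": 0},{"delta_pos": [1,-0.7,3],"roll": 0,"jaw": 0},{"delta_pos": [1,-0.7,6],"roll": 0,"jaw": 0},{"delta_pos": [1,-0.7,9],"roll": 0,"jaw": 0},{"delta_pos": [1,-0.7,12],"roll": 0,"jaw": 0},{"delta_pos": [1,-0.7,12],"roll": 0,"jaw": 0}], "squeeze": 10}}

```text
time_s: 15.18
ee_pos: [544.8, 181.6, 155.9]
ee_rot: [-180.0, -0.1, 178.9]
force: [-0.3, 0.7, -4.4]
gripper_width: 23.7
gripper_force: 10.0
```

Emit:
{"op": "arm_command", "data": {"rows": [{"delta_pos": [0,0,3],"roll": 0,"jaw": 0},{"delta_pos": [0,0,6],"roll": 0,"jaw": 0},{"delta_pos": [0,0,9],"roll": 0,"jaw": 0},{"delta_pos": [0,0,12],"roll": 0,"jaw": 0},{"delta_pos": [0,0,15],"roll": 0,"jaw": 0},{"delta_pos": [0,0,18],"roll": 0,"jaw": 0},{"delta_pos": [0,0,18],"roll": 0,"jaw": 0}]}}

```text
time_s: 15.77
ee_pos: [544.9, 181.7, 138.0]
ee_rot: [-180.0, -0.1, 178.9]
force: [0.5, 0.3, -3.9]
gripper_width: 23.3
gripper_force: 10.0
```

```bash
python3 -c "
from h import *
bar()"
```

```text
15.7667 [544.9 181.7 138. ] [ 0.5  0.3 -3.9] [0.04 0.14 0.02] 23.312735908683592
side z 86 166 fit slope,at z76: midx [-2.00000e-03  5.46369e+02] minx [3.70000e-02 5.35931e+02] midy [3.30e-02 1.91e+02]
wrist z 86 166 fit slope,at z76: midx [-7.00000e-03  5.40221e+02] minx [1.00000e-02 5.33968e+02] midy [-2.00000e-03  1.82308e+02]
```

Emit:
{"op": "arm_command", "data": {"rows": [{"delta_pos": [0,0,3],"roll": 0,"jaw": 0},{"delta_pos": [0,0,6],"roll": 0,"jaw": 0},{"delta_pos": [0,0,9],"roll": 0,"jaw": 0},{"delta_pos": [0,0,11],"roll": 0,"jaw": 0},{"delta_pos": [0,0,13],"roll": 0,"jaw": 0},{"delta_pos": [0,0,15],"roll": 0,"jaw": 0}]}}

```text
time_s: 16.37
ee_pos: [546.9, 182.1, 126.1]
ee_rot: [179.9, 0.2, 178.9]
force: [-0.8, -0.1, 8.5]
gripper_width: 23.9
gripper_force: 10.0
```

Seat contact felt (+8.5 N). Now turn in search of the square hole.

Emit:
{"op": "arm_command", "data": {"rows": [{"delta_pos": [0,0,0],"roll": 1,"jaw": 0},{"delta_pos": [0,0,0],"roll": 2,"jaw": 0},{"delta_pos": [0,0,0],"roll": 3,"jaw": 0},{"delta_pos": [0,0,0],"roll": 4,"jaw": 0},{"delta_pos": [0,0,0],"roll": 5,"jaw": 0},{"delta_pos": [0,0,0],"roll": 6,"jaw": 0}]}}

```text
time_s: 16.87
ee_pos: [546.4, 182.0, 125.1]
ee_rot: [179.9, 0.1, 148.7]
force: [-0.2, 0.0, 2.4]
gripper_width: 23.7
gripper_force: 10.0
```

```bash
python3 -c "
from h import *
bar()"
```

```text
16.8667 [546.4 182.  125.1] [-0.2  0.   2.4] [-0.15  0.08  0.1 ] 23.69213918680168
side z 86 150 fit slope,at z76: midx [5.40000e-02 5.46271e+02] minx [1.3200e-01 5.3479e+02] midy [4.10000e-02 1.89188e+02]
wrist z 86 150 fit slope,at z76: midx [  0.    544.025] minx [2.70000e-02 5.34697e+02] midy [-8.0000e-03  1.8264e+02]
```

Emit:
{"op": "arm_command", "data": {"rows": [{"delta_pos": [0,0,1],"roll": 1,"jaw": 0},{"delta_pos": [0,0,1],"roll": 2,"jaw": 0},{"delta_pos": [0,0,1],"roll": 3,"jaw": 0},{"delta_pos": [0,0,1],"roll": 4,"jaw": 0}]}}

```text
time_s: 17.3
ee_pos: [546.4, 182.0, 124.1]
ee_rot: [179.8, 0.1, 128.8]
force: [-0.3, -0.4, 3.6]
gripper_width: 23.7
gripper_force: 10.0
```

Emit:
{"op": "arm_command", "data": {"rows": [{"delta_pos": [0,0,1],"roll": 1,"jaw": 0},{"delta_pos": [0,0,1],"roll": 2,"jaw": 0},{"delta_pos": [0,0,1],"roll": 3,"jaw": 0},{"delta_pos": [0,0,1],"roll": 4,"jaw": 0}]}}

```text
time_s: 17.63
ee_pos: [546.3, 182.0, 123.1]
ee_rot: [179.8, 0.0, 108.8]
force: [-0.5, -0.8, 2.3]
gripper_width: 23.9
gripper_force: 10.0
```

Emit:
{"op": "arm_command", "data": {"rows": [{"delta_pos": [0,0,1],"roll": 1,"jaw": 0},{"delta_pos": [0,0,1],"roll": 2,"jaw": 0},{"delta_pos": [0,0,1],"roll": 3,"jaw": 0},{"delta_pos": [0,0,1],"roll": 4,"jaw": 0}]}}

```text
time_s: 17.97
ee_pos: [546.3, 182.0, 122.1]
ee_rot: [179.8, -0.0, 88.8]
force: [-0.3, -0.5, 2.5]
gripper_width: 23.3
gripper_force: 10.0
```

Run:
```python
from h import *
s=env.state(); print(s['time_s'],s['ee_pos'],s['ee_rot'],s['force'],s['torque'],s['qpos'].round(1))
f=grab('side'); crop(f,'pics/c4.png',s['ee_pos']+[0,0,50],40)
```

```text
17.9667 [546.30370489 182.04191818 122.11521624] [ 1.79846300e+02 -4.38567954e-02  8.88445771e+01] [-0.33922229 -0.51220781  2.54901966] [-0.12414045  0.19908849  0.15266663] [17.3 20.5 94.5 -0.  64.8 18.4]
pics/c4.png 306 176 7.0
```

View pics/c4.png

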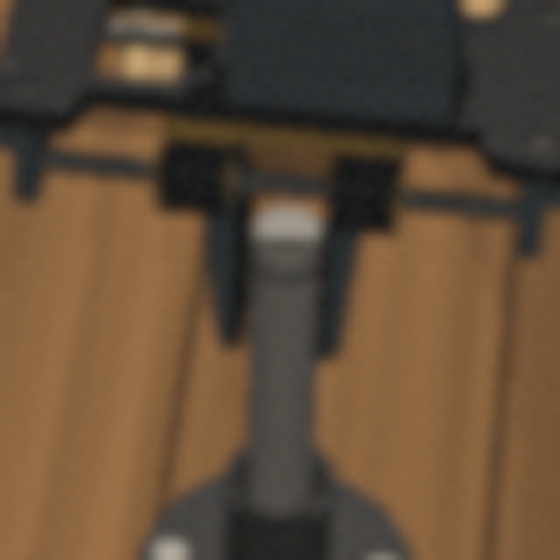

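The crop shows the bar upright in the tube, its lit top face at about (287,225) = image (347,208). I'll turn that into a height.

```bash
cat >> h.py <<'E'
def top():
    f=grab('side'); P=cloud(f); sat=cv2.cvtColor(f['img'],cv2.COLOR_BGR2HSV); r=np.hypot(P[...,0]-546,P[...,1]-182)
    k=(r<14)&(P[...,2]>165)&(P[...,2]<230); q=P[k]
    v=sat[...,2][k]; L=q[v>v.max()-50]
    print('side pts z pct',np.percentile(q[:,2],[5,50,90,100]).round(1),len(q),'bright',len(L),np.median(L,0).round(1))
E
python3 - <<'E'
from h import *
f=grab('side'); 
for v in (206,208,210):
    d=ray(f,347,v); t=(182-f['o'][1])/d[1]; print(v,(f['o']+d*t).round(1), cloud(f)[v,347].round(1))
top()
E
```

```text
206 [545.  182.  206.6] [545.8 172.  196.1]
208 [544.8 182.  200.1] [545.1 178.6 196.5]
210 [544.7 182.  193.6] [544.6 183.6 195.3]
side pts z pct [166.4 188.3 195.9 209.7] 152 bright 31 [545.9 177.  194.9]
```

Emit:
{"op": "arm_command", "data": {"rows": [{"delta_pos": [0,0,2],"roll": 0,"jaw": 0},{"delta_pos": [0,0,4],"roll": 0,"jaw": 0},{"delta_pos": [0,0,5],"roll": 0,"jaw": 0},{"delta_pos": [0,0,5],"roll": 0,"jaw": 0}], "squeeze": 15}}

```text
time_s: 18.45
ee_pos: [547.9, 182.4, 120.2]
ee_rot: [179.6, -0.1, 89.2]
force: [-1.3, -0.6, 19.4]
gripper_width: 23.7
gripper_force: 15.1
```

```bash
python3 -c "
from h import *
bar();top()"
```

```text
18.45 [547.9 182.4 120.2] [-1.3 -0.6 19.4] [-0.42  0.63  0.12] 23.744625783712106
side z 86 142 fit slope,at z76: midx [-1.40000e-02  5.46633e+02] minx [9.00000e-03 5.37016e+02] midy [-2.10000e-02  1.90615e+02]
wrist z 86 142 fit slope,at z76: midx [1.00000e-03 5.46595e+02] minx [7.00000e-03 5.34713e+02] midy [-1.50000e-02  1.86856e+02]
side pts z pct [168.2 189.  195.4 212.3] 135 bright 36 [547.4 178.3 193.4]
```

Not found yet: firm support at 23 N, top still near 196–200. I suspect that a light press only dipped into the chamfer and rode out. Sweep again slower, pressing harder with a firmer grip.

Emit:
{"op": "arm_command", "data": {"rows": [{"delta_pos": [0,0,0],"roll": 0,"jaw": 0},{"delta_pos": [0,0,1],"roll": 0.5,"jaw": 0},{"delta_pos": [0,0,1],"roll": 1,"jaw": 0},{"delta_pos": [0,0,1],"roll": 1.5,"jaw": 0},{"delta_pos": [0,0,1],"roll": 2,"jaw": 0},{"delta_pos": [0,0,1],"roll": 2.5,"jaw": 0},{"delta_pos": [0,0,1],"roll": 3,"jaw": 0},{"delta_pos": [0,0,1],"roll": 3.5,"jaw": 0},{"delta_pos": [0,0,1],"roll": 4,"jaw": 0},{"delta_pos": [0,0,1],"roll": 4.5,"jaw": 0}], "squeeze": 25}}

```text
time_s: 19.43
ee_pos: [547.5, 182.5, 119.0]
ee_rot: [179.7, -0.3, 66.6]
force: [-1.1, -0.6, 18.2]
gripper_width: 23.3
gripper_force: 25.1
```

Emit:
{"op": "arm_command", "data": {"rows": [{"delta_pos": [0,0,0.5],"roll": 0.5,"jaw": 0},{"delta_pos": [0,0,0.5],"roll": 1,"jaw": 0},{"delta_pos": [0,0,0.5],"roll": 1.5,"jaw": 0},{"delta_pos": [0,0,0.5],"roll": 2,"jaw": 0},{"delta_pos": [0,0,0.5],"roll": 2.5,"jaw": 0},{"delta_pos": [0,0,0.5],"roll": 3,"jaw": 0},{"delta_pos": [0,0,0.5],"roll": 3.5,"jaw": 0},{"delta_pos": [0,0,0.5],"roll": 4,"jaw": 0},{"delta_pos": [0,0,0.5],"roll": 4.5,"jaw": 0}]}}

```text
time_s: 20.18
ee_pos: [547.8, 182.7, 118.0]
ee_rot: [179.8, -0.4, 44.1]
force: [-0.7, 0.1, 15.8]
gripper_width: 23.7
gripper_force: 25.0
```

```bash
python3 -c "
from h import *
bar();top()"
```

```text
20.1833 [547.8 182.7 118. ] [-0.7  0.1 15.8] [-0.03  0.43  0.48] 23.70396584024963
side z 86 142 fit slope,at z76: midx [-9.90000e-02  5.47053e+02] minx [-1.40000e-02  5.35188e+02] midy [-2.80000e-02  1.91025e+02]
wrist z 86 142 fit slope,at z76: midx [-1.90000e-02  5.48193e+02] minx [-2.1000e-02  5.3964e+02] midy [-2.2000e-02  1.8373e+02]
side pts z pct [167.3 172.7 178.4 183.9] 12 bright 0 [nan nan nan]h.py:50: RuntimeWarning: overflow encountered in scalar subtract
  v=sat[...,2][k]; L=q[v>v.max()-50]
  return _methods._mean(a, axis=axis, dtype=dtype,
  ret = um.true_divide(
```

Torque about z is now 0.48 N m, the grip's slip limit, so the foot is probably caught in the hole and wedged by twist. Open a little and let it relax.

Emit:
{"op": "arm_command", "data": {"rows": [{"delta_pos": [0,0,-3],"roll": -1,"jaw": 0},{"delta_pos": [0,0,-3],"roll": -2,"jaw": 0},{"delta_pos": [0,0,-3],"roll": -2,"jaw": 40},{"delta_pos": [0,0,-3],"roll": -2,"jaw": 40},{"delta_pos": [0,0,-3],"roll": -2,"jaw": 40},{"delta_pos": [0,0,-3],"roll": -2,"jaw": 40}], "squeeze": 10}}

```text
time_s: 20.83
ee_pos: [545.2, 181.7, 117.2]
ee_rot: [-180.0, 0.0, 53.9]
force: [0.3, 0.2, -0.6]
gripper_width: 36.4
gripper_force: 0.0
```

```bash
cat >> h.py <<'E'
def tops():
    s=env.state(); print(s['time_s'],s['ee_pos'].round(1),s['ee_rot'].round(1),s['force'].round(1),s['torque'].round(2),s['gripper_width'])
    for nm in ('side','top','wrist'):
        f=grab(nm);P=cloud(f); r=np.hypot(P[...,0]-546.5,P[...,1]-182); k=(r<11)&(P[...,2]>150)&(P[...,2]<225)
        if k.sum()>3: print(nm,k.sum(),np.histogram(P[k][:,2],bins=range(150,228,3))[0])
        q=P[(r<20)&(P[...,2]>80)&(P[...,2]<150)&(f['img'].max(2)>45)]
        if len(q)>10: print('  bar x',np.percentile(q[:,0],[2,98]).round(1),'y',np.percentile(q[:,1],[2,98]).round(1))
E
python3 -c "
from h import *
tops()"
```

```text
20.8333 [545.2 181.7 117.2] [-180.     0.    53.9] [ 0.3  0.2 -0.6] [-0.06  0.1   0.01] 36.42549407813623
side 34 [ 1  1  0  3  0  3  0  1  1  5  7 11  1  0  0  0  0  0  0  0  0  0  0  0
  0]
  bar x [534.9 557. ] y [184.6 195.7]
wrist 569 [ 17  15  16  16  19  20   9  14  25  23 119 276   0   0   0   0   0   0
   0   0   0   0   0   0   0]
  bar x [538.5 557.1] y [179.7 194.1]
```

Top face now reads 183–186 mm (home = 185): the foot dropped in. Open and withdraw upward.

Emit:
{"op": "arm_command", "data": {"rows": [{"delta_pos": [0,0,0],"roll": 0,"jaw": 80},{"delta_pos": [0,0,0],"roll": 0,"jaw": 80},{"delta_pos": [0,0,0],"roll": 0,"jaw": 80},{"delta_pos": [0,0,0],"roll": 0,"jaw": 80},{"delta_pos": [0,0,0],"roll": 0,"jaw": 80},{"delta_pos": [0,0,-15],"roll": 0,"jaw": 80},{"delta_pos": [0,0,-40],"roll": 0,"jaw": 80},{"delta_pos": [0,0,-70],"roll": 0,"jaw": 80},{"delta_pos": [0,0,-100],"roll": 0,"jaw": 80},{"delta_pos": [0,0,-130],"roll": 0,"jaw": 80},{"delta_pos": [0,0,-150],"roll": 0,"jaw": 80},{"delta_pos": [0,0,-150],"roll": 0,"jaw": 80},{"delta_pos": [0,0,-150],"roll": 0,"jaw": 80}]}}

```text
time_s: 22.07
ee_pos: [545.8, 182.0, 268.4]
ee_rot: [179.9, -0.1, 53.9]
force: [0.4, 0.4, -0.8]
gripper_width: 72.9
gripper_force: 0.0
```

Run:
```python
from h import *
tops()
for nm in ('top','wrist','side'):
    f=grab(nm);P=cloud(f); r=np.hypot(P[...,0]-546,P[...,1]-182); q=P[(r<16)&(P[...,2]>176)&(P[...,2]<215)]
    if len(q)>5: print(nm,len(q),np.percentile(q,[10,50,90],axis=0).round(1).tolist())
    q=P[(r<48)&(r>30)&(P[...,2]<40)]; print(' flange',np.median(q[:,2]).round(1))
```

```text
22.0667 [545.8 182.  268.4] [ 1.799e+02 -1.000e-01  5.390e+01] [ 0.4  0.4 -0.8] [-0.12  0.16 -0.01] 72.88912336444037
side 66 [ 1  3  1  2  2  0  1  0  2  3 19 31  1  0  0  0  0  0  0  0  0  0  0  0
  0]
  bar x [535.  556.7] y [185.6 196.4]
  bar x [536.8 551.2] y [167.7 172. ]
wrist 443 [  7   3   7   3   7   6   2   3   6  10  62 326   1   0   0   0   0   0
   0   0   0   0   0   0   0]
  bar x [538.9 557.3] y [179.2 193.3]
 flange 24.9
wrist 457 [[538.0, 174.2, 182.0], [546.3, 182.5, 183.5], [554.3, 190.6, 184.6]]
 flange 23.1
side 82 [[537.8, 177.9, 178.5], [546.3, 186.9, 182.7], [554.6, 194.1, 185.1]]
 flange 22.9
```

The two views put the top at about 184 mm (home is 185), against 200 mm if it were standing on the seat. The bar is upright, centred and clear of the gripper.

```bash
python3 -c "
from workcell import env
print(env.job_done())"
```

```text
the job is handed in; nothing more can be done
None
```

The longer spindle now stands upright in the steel holder tube, with its square foot fully home: its top measures about 184 mm above the table (185 mm expected). The gripper has let go and is clear, I did not touch the shorter spindle, the tin or the pulley, and the job was handed in at about 22 s.

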